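# Lay the square billets in their gauge stands

## Robot

A 6-joint arm with a two-finger parallel gripper is mounted at the origin on the work surface. World frame = base frame: x ahead of the robot, y to its left, z up, the work surface at z = 0. Lengths are in m, angles in rad, forces in N, time in s.
With the tool pointing down it reaches from about 0.4 to 0.825 m from the base axis. Payload 7 kg.
Tool frame: the origin (TCP) lies midway between the tips of the shut fingers; the grasp point (between the pads) lies arm.hold_point_z behind it (arm.hold_point_z is the distance from the TCP to the grasp point, in m); z points along the fingers, y is the line along which they close (so a half turn about z gives the same grasp; the last joint's range is limited). The gripper opens to 88 mm and grips with 3 to 60 N. Pads are 19 mm wide; open, the fingers measure 130 mm over their backs; the gripper's body (78 mm by 193 mm) begins 47 mm behind the grasp point.
Start: joints at [1.393, 0.359, 0.012, 0, -1.224, -0.288], TCP at [0.303, 0.603, 0.193] pointing down, gripper open.
Joint ranges: [-3.07, 3.07], [-1.43, 2.12], [-1.02, 1.25], [-3.03, 1.67], [-3.05, -0], [-3.03, 3.03]. Speed limits (rad/s): [2.39, 2.39, 3.01, 3.14, 3.14, 3.14].

## Interface

Orientations are given as [roll, pitch, yaw] about the fixed x, y, z axes, in that order (R = Rz(yaw) Ry(pitch) Rx(roll)).
In Python, from station import arm gives the robot as it stands.
- The arm moves only by the shell command python3 -m crank 'ROWS' [OPENING] [FORCE]. ROWS is JSON, a list that holds one entry, the list of rows, each a list of 4 numbers: the shift along the tool's x, y, z in units of 25 mm (1.0 is 25 mm), then the turn about the tool's z in units of 5 degrees (1.0 is 5 degrees). A call has 1 to 12 rows; each row is the pose to reach, as a shift and turn from the pose commanded when the call began, along the tool's axes at that moment; what a row does not reach only later rows make up. A row lasts 1/8 s, in which the tool goes at most 62.5 mm and 10.7 degrees, less where a joint would pass 70% of its speed; a pose out of reach is approached as far as the arm can. A call with a gripper value outside its range is refused whole. OPENING is the closure, from 0 (fully open) to 1 (shut), set as the call begins (- or left out, the last holds). The fingers move at their own pace and stop on an object; FORCE is the grip in N (left out, the last holds). Time passes only in rows, so rows that repeat a pose let the fingers close. It gives the time, the measured TCP pose, the force, the opening and the grip force at its end, in the units of the state.
- arm.get_state(): the state, without advancing time (a new reading comes with each control period).
- arm.grab_frame(name): name is "side" or "top" or "wrist"; returns (picture, depth): 384x512x3 uint8, red, green, blue; 384x512 float32, m along the optical axis (not along the pixel's ray), 0 where there is no reading.
- arm.get_calibration(name): a dict with "mtx" (3x3 intrinsics, pixels), "R" (3x3) and "t" (3): a world point X has camera coordinates R X + t; the wrist camera has in their place "mount" (4x4, takes a point from camera to tool coordinates, whose origin is the TCP and whose axes are the flange's). Camera axes: x right, y down, z forward; pixel columns grow to the right and rows downward; lengths in m; the calibration is good to about 2 mm. The wrist camera is an equidistant fisheye: a pixel r from the principal point sees the ray r / f radians off the axis. A picture is of the moment at which its call begins: read the wrist's pose just before it. get_calibration takes no time and is no camera call.
- arm.job_done(): hands the job in; it is judged then, once.
Trained networks look in the newest picture that a camera, given by its name, has taken for a name from the list of things; names that differ only in an ending like _2 or _b are one class to them, and where a whole thing is asked for, a point or a joint stands for the part that bears it (a point fixed in the world has none). Each returns a list of dicts, best first, with "score" (0 to 1); they miss things now and then, are a little off and sometimes report something else, mostly with a low value. They report only what shows in the picture. A call takes as long as a camera call.
- arm.recognise(thing, camera): "extent" ([left, top, width, height] in pixels, round what is visible of it).
- arm.trace(thing, camera): "mask" (384x512 bool, what is visible of it) and "extent" ([left, top, width, height] in pixels, round what is visible of it).
The state is a dict: "t": time; "q": joint angles; "qd": joint speeds; "joint_efforts": joint torques, N m; "eef_pos": TCP position; "ee_rot": TCP orientation; "force": force on the tool from outside, world axes, zero at the start; "moment": the same for the moment, N m; "width": finger opening in m; "gripper_force": force on a finger pad.
Only numpy, scipy, OpenCV 4.12 (cv2) and the standard library are available. Lean on these libraries where they do the work, as an engineer would, in place of code of your own. Each camera call takes 0.05 s, during which the arm holds its last target. There are 200 camera calls.

## Task

Pick out the three square steel billets and lay each one lengthwise between the stops of the gauge stand of its own length, flat and wholly on the stand's base plate: the longest billet first, then the medium one, then the shortest. Set them down rather than drop them, and leave the round billet and the flat bar where they are.

Things in the scene. Friction and masses are not known exactly. Their poses are not given: they have to be found in the camera images.
- long_billet: the long square billet: a solid bar of bare steel, 25 x 25 mm in section and 120 mm long, lying flat on the bench, about 0.59 kg (may be a fifth lighter to a third heavier). Origin at its centre (12.5 mm above the bench at the start); x along its length, z up.
- medium_billet: the medium square billet: a solid bar of bare steel, 25 x 25 mm in section and 90 mm long, lying flat on the bench, about 0.44 kg (may be a fifth lighter to a third heavier). Origin at its centre (12.5 mm above the bench at the start); x along its length, z up.
- short_billet: the short square billet: a solid bar of bare steel, 25 x 25 mm in section and 60 mm long, lying flat on the bench, about 0.29 kg (may be a fifth lighter to a third heavier). Origin at its centre (12.5 mm above the bench at the start); x along its length, z up.
- long_stand: the long gauge stand, fixed to the bench: a dark steel base plate 160 mm long, 54 mm wide and 8 mm thick with an 8 mm thick stop across each end that rises 14 mm above the plate (22 mm above the bench); clear length between the stops 144 mm, both long sides open. Origin at the centre of its underside on the bench; x along its length (from stop to stop), z up.
- medium_stand: the medium gauge stand, fixed to the bench: a dark steel base plate 130 mm long, 54 mm wide and 8 mm thick with an 8 mm thick stop across each end that rises 14 mm above the plate (22 mm above the bench); clear length between the stops 114 mm, both long sides open. Origin at the centre of its underside on the bench; x along its length (from stop to stop), z up.
- short_stand: the short gauge stand, fixed to the bench: a dark steel base plate 100 mm long, 54 mm wide and 8 mm thick with an 8 mm thick stop across each end that rises 14 mm above the plate (22 mm above the bench); clear length between the stops 84 mm, both long sides open. Origin at the centre of its underside on the bench; x along its length (from stop to stop), z up.
- round_billet: bystander: a round steel billet standing on end, 34 mm in diameter and 55 mm high; origin at the centre of its underside.
- flat_bar: bystander: a flat steel offcut lying on the bench, 100 x 50 x 10 mm; origin at the centre of its underside, x along its length.

How it is judged:
On the way, in this order (a step that is already met when the one before it is completed fails the run):
1. the long billet lies released between the stops of the long stand (x of long_billet in the frame of long_stand between -0.014 and 0.014 m and y of long_billet in the frame of long_stand between -0.015 and 0.015 m and z of long_billet in the frame of long_stand between 0.016 and 0.026 m and angle between the x axis of long_billet and the x axis of long_stand, either way round below 0.3 rad and contact force between long_billet and the fingers below 0.3 N and linear speed of long_billet below 0.03 m/s), for 0.2 s.
2. the medium billet lies released between the stops of the medium stand (x of medium_billet in the frame of medium_stand between -0.014 and 0.014 m and y of medium_billet in the frame of medium_stand between -0.015 and 0.015 m and z of medium_billet in the frame of medium_stand between 0.016 and 0.026 m and angle between the x axis of medium_billet and the x axis of medium_stand, either way round below 0.3 rad and contact force between medium_billet and the fingers below 0.3 N and linear speed of medium_billet below 0.03 m/s), for 0.2 s.
3. the short billet lies released between the stops of the short stand (x of short_billet in the frame of short_stand between -0.014 and 0.014 m and y of short_billet in the frame of short_stand between -0.015 and 0.015 m and z of short_billet in the frame of short_stand between 0.016 and 0.026 m and angle between the x axis of short_billet and the x axis of short_stand, either way round below 0.3 rad and contact force between short_billet and the fingers below 0.3 N and linear speed of short_billet below 0.03 m/s), for 0.2 s.
At the end, for the whole second after the job is handed in: Each square billet lies flat on the plate of the stand of its own length, released and at rest: centre within 14 mm along and 15 mm across of the stand's centre and 16 to 26 mm above the bench, length within 0.3 rad of the stand's. Laid in the order long, medium, short (all of step 1 and all of step 2 and all of step 3); the robot touches nothing.
It fails at once if the round billet is pushed more than 30 mm (distance of round_billet from where it was at the start of the episode above 0.03 m).
It fails at once if the flat bar is pushed more than 30 mm (distance of flat_bar from where it was at the start of the episode above 0.03 m).
It fails at once if the round billet is knocked over (angle between round_billet's own z axis and vertical above 0.6 rad).
It fails at once if a square billet is dropped (falls more than about 25 mm) ((contact force between long_billet and the fingers below 0.1 N and linear speed of long_billet above 0.7 m/s) or (contact force between medium_billet and the fingers below 0.1 N and linear speed of medium_billet above 0.7 m/s) or (contact force between short_billet and the fingers below 0.1 N and linear speed of short_billet above 0.7 m/s)).
It also fails if it takes over 96 s, if anything falls off the work surface, if the arm or the gripper's body presses on something with over 40 N, if the wrist force passes 120 N, or if a joint passes its speed limit or range.

## Working session

There is one attempt and no reset: what is moved stays moved. The work goes in short steps, Python scripts to look and compute and a shell command to move; the robot and the scene stay as the last step left them, time stands still between calls to the robot, and variables do not carry over. Pictures are saved under pics/ and viewed, at most 14 in all, crops included, and the job is handed in when it is done.

```bash
mkdir -p pics; ls
python3 - <<'E'
from station import arm
import cv2,numpy as np
print(arm.get_state()); print(arm.hold_point_z)
for n in("top","side"):
    im,d=arm.grab_frame(n); cv2.imwrite(f"pics/{n}0.png",im[:,:,::-1]); np.save(n+"_d.npy",d)
    print(n,arm.get_calibration(n))
E
```

```text
pics
{'t': 0.0, 'q': array([ 1.39310913e+00,  3.59385991e-01,  1.10470476e-02, -3.57835761e-04,
       -1.22408388e+00, -2.88103570e-01]), 'qd': array([ 5.27511643e-05,  1.34700638e-03, -7.84676847e-04,  1.47716017e-03,
        1.77501611e-03,  1.22666024e-03]), 'joint_efforts': array([ 1.01264664e-03, -5.82710230e+01,  2.93047392e+01,  6.99697226e+00,
        6.80483630e-03, -1.60551522e-04]), 'eef_pos': array([0.30294059, 0.60258728, 0.19161678]), 'ee_rot': array([ 3.13993761e+00, -1.39667956e-04, -4.65912518e-01]), 'force': array([0.73188801, 0.36536063, 0.47160819]), 'moment': array([-0.02066415,  0.03773339, -0.03736548]), 'gripper_force': 0.0, 'width': 0.08783176597976983}
0.0188
top {'mtx': array([[431.95350941,   0.        , 252.16839326],
       [  0.        , 431.95350941, 185.44050924],
       [  0.        ,   0.        ,   1.        ]]), 'R': array([[ 0.00798169, -0.99990162, -0.01153437],
       [-0.99590296, -0.00690968, -0.09016399],
       [ 0.09007542,  0.01220677, -0.99586014]]), 't': array([0.0103969 , 0.55023674, 1.05061964])}
side {'mtx': array([[393.52344993,   0.        , 254.69298402],
       [  0.        , 393.52344993, 196.91160156],
       [  0.        ,   0.        ,   1.        ]]), 'R': array([[ 0.79083552, -0.6120271 ,  0.00141945],
       [-0.34666351, -0.44985285, -0.82307765],
       [ 0.50438437,  0.65042697, -0.56792708]]), 't': array([-0.43572138,  0.22973175,  0.69206253])}
```

View pics/top0.png

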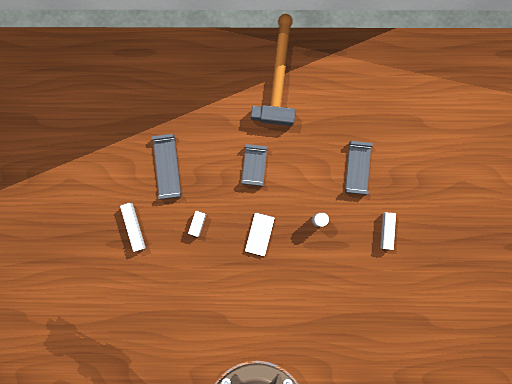

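```bash
cat > h.py <<'E'
from station import arm
import numpy as np,cv2
def world(cam,d,mask):
    c=arm.get_calibration(cam); v,u=np.nonzero(mask&(d>0)); z=d[v,u]; K=c["mtx"]
    P=np.stack([(u-K[0,2])/K[0,0]*z,(v-K[1,2])/K[1,1]*z,z],1)
    return (P-c["t"])@c["R"]   # R^T (p-t)
def find(cam,thing,d):
    out=[]
    for r in arm.trace(thing,cam)[:3]:
        P=world(cam,d,r["mask"]); 
        if len(P)<20: continue
        zt=np.percentile(P[:,2],90); T=P[P[:,2]>zt-.008] if 'stand' not in thing else P
        (cx,cy),(w,h),a=cv2.minAreaRect(T[:,:2].astype(np.float32))
        if w<h: w,h,a=h,w,a+90
        a=(a+90)%180-90
        out.append((round(r["score"],2),r["extent"],len(P),np.round([cx,cy,w,h],4).tolist(),round(a,1),round(float(zt),4)))
    return out
E
python3 - <<'E'
from h import *
for cam in("top","side"):
    im,d=arm.grab_frame(cam)
    for t in "long_billet medium_billet short_billet long_stand medium_stand short_stand round_billet flat_bar".split():
        print(cam,t); [print("   ",o) for o in find(cam,t,d)]
E
```

```text
top long_billet
    (0.81, [123.7, 202.9, 22.6, 50.0], 564, [0.445, 0.3124, 0.1197, 0.0268], 18.2, 0.0267)
top medium_billet
    (0.76, [381.6, 211.4, 14.0, 41.1], 457, [0.4406, -0.3235, 0.0897, 0.0262], -4.5, 0.0271)
top short_billet
    (0.67, [187.6, 208.2, 18.4, 26.7], 251, [0.4554, 0.1507, 0.0588, 0.0253], -17.8, 0.0272)
top long_stand
    (0.57, [154.7, 133.0, 24.0, 69.1], 1441, [0.6012, 0.2346, 0.1693, 0.0593], 6.8, 0.0178)
    (0.21, [383.1, 213.1, 10.6, 38.8], 428, [0.4407, -0.3232, 0.0888, 0.026], -5.2, 0.0273)
top medium_stand
    (0.85, [342.8, 139.8, 29.4, 53.5], 1204, [0.6029, -0.255, 0.1383, 0.0608], -6.1, 0.0194)
top short_stand
    (0.71, [243.4, 147.3, 24.4, 35.0], 875, [0.6056, 0.0086, 0.1053, 0.0571], -4.0, 0.0211)
top round_billet
    (0.44, [316.0, 212.1, 12.6, 17.5], 169, [0.4678, -0.1525, 0.0316, 0.0288], -89.4, 0.0571)
top flat_bar
    (0.67, [243.7, 216.3, 30.0, 39.3], 809, [0.4297, -0.0053, 0.0998, 0.0499], -13.8, 0.0122)
side long_billet
    (0.78, [137.8, 157.2, 39.7, 24.0], 460, [0.4468, 0.3117, 0.118, 0.0289], 17.8, 0.0265)
side medium_billet
    (0.75,
[... 314 characters left out ...]
9.4, 217.2, 51.1, 27.3], 780, [0.4342, 0.0007, 0.1002, 0.0692], -15.0, 0.0121)
    (0.59, [192.0, 150.6, 55.6, 30.4], 717, [0.6039, 0.2416, 0.1697, 0.0755], 8.0, 0.0202)
    (0.41, [139.7, 155.8, 39.6, 27.7], 484, [0.4426, 0.3286, 0.1224, 0.0638], 17.9, 0.0265)
side medium_stand
    (0.58, [318.4, 235.9, 62.6, 45.0], 1394, [0.601, -0.2515, 0.1315, 0.0616], -4.7, 0.0218)
side short_stand
    (0.83, [247.1, 183.9, 47.3, 28.5], 717, [0.6193, 0.0223, 0.1255, 0.0864], -6.9, 0.0223)
side round_billet
    (0.91, [259.2, 236.3, 17.9, 33.1], 449, [0.469, -0.1547, 0.0304, 0.0304], -39.7, 0.0563)
side flat_bar
    (0.67, [190.6, 218.4, 47.6, 26.0], 705, [0.4325, -0.0067, 0.1002, 0.0541], -15.0, 0.0121)
```

The networks agree with the picture. The long stand is at left (167,166), the short in the middle (255,165) and the medium at right (358,168). The billets are at (133,227), (197,224) and (388,231), the flat bar at (260,235) and the round billet at (320,219). There is also a hammer at (275,110), which I'll stay clear of.

```bash
cat > go.py <<'E'
import sys
from h import *
# x y z yaw_deg -> shift/turn in units, nearest half-turn unless given yaw exact flag
x,y,z,yaw=map(float,sys.argv[1:5]); s=arm.get_state()
from scipy.spatial.transform import Rotation as R
Rt=R.from_euler("xyz",s["ee_rot"]).as_matrix()
p=Rt.T@(np.array([x,y,z])-s["eef_pos"])/.025
dy=(yaw-np.degrees(s["ee_rot"][2])+180)%360-180
print("t",round(s["t"],2),"rows:",np.round(p,2),"turn",round(-dy/5,2),"| q6",round(s["q"][5],2),"pos",np.round(s["eef_pos"],4),"yaw",round(np.degrees(s["ee_rot"][2]),1),"w",round(s["width"],4))
E
python3 go.py .446 .312 .10 18
```

```text
t 1.0 rows: [10.33  7.84  3.7 ] turn -8.94 | q6 -0.29 pos [0.3032 0.603  0.1926] yaw -26.7 w 0.0874
```

```bash
python3 -m crank '[[[10.33,7.84,3.7,-8.94],[10.33,7.84,3.7,-8.94],[10.33,7.84,3.7,-8.94],[10.33,7.84,3.7,-8.94],[10.33,7.84,3.7,-8.94],[10.33,7.84,3.7,-8.94],[10.33,7.84,3.7,-8.94],[10.33,7.84,3.7,-8.94],[10.33,7.84,3.7,-8.94],[10.33,7.84,3.7,-8.94],[10.33,7.84,3.7,-8.94],[10.33,7.84,3.7,-8.94]]]' 0 25; python3 go.py .446 .312 .006 18
python3 - <<'E'
from h import *
im,d=arm.grab_frame("wrist"); cv2.imwrite("pics/w1.png",im[:,:,::-1])
E
```

```text
t: 2.5
eef_pos: [0.4458, 0.3122, 0.1001]
ee_rot: [-3.142, -0.0, 0.315]
force: [-0.1, 0.4, 0.4]
width: 0.0877
gripper_force: 0.0
t 2.5 rows: [0.01 0.01 3.76] turn 0.01 | q6 0.91 pos [0.4458 0.3122 0.1001] yaw 18.0 w 0.0877
```

View pics/w1.png

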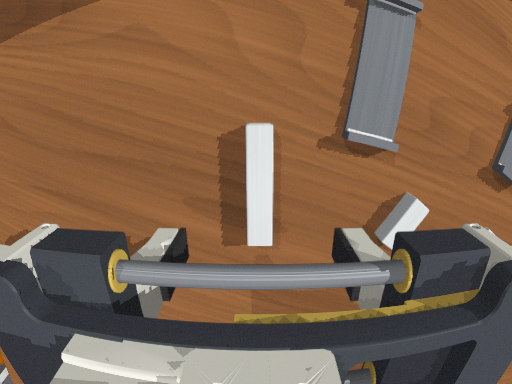

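The billet (246–273, 123–245) is vertical in the wrist view, centred between the fingers and aligned with them. I'll lower and grip.

```bash
python3 -m crank '[[[0,0,0.9,0],[0,0,1.8,0],[0,0,2.6,0],[0,0,3.2,0],[0,0,3.6,0],[0,0,3.75,0],[0,0,3.75,0],[0,0,3.75,0]]]' 0 && python3 -m crank '[[[0,0,0,0],[0,0,0,0],[0,0,0,0],[0,0,0,0],[0,0,0,0],[0,0,0,0],[0,0,0,0],[0,0,0,0]]]' 1 40 && python3 -m crank '[[[0,0,-0.3,0],[0,0,-0.8,0],[0,0,-1.4,0],[0,0,-2.0,0],[0,0,-2.4,0],[0,0,-2.4,0],[0,0,-2.4,0]]]'; python3 go.py .6025 .237 .067 7
python3 - <<'E'
from h import *
im,d=arm.grab_frame("top"); print(find("top","long_stand",d),find("top","long_billet",d))
im,d=arm.grab_frame("wrist"); cv2.imwrite("pics/w2.png",im[:,:,::-1])
E
```

```text
t: 3.55
eef_pos: [0.4462, 0.3123, 0.0069]
ee_rot: [-3.141, -0.001, 0.314]
force: [0.5, -0.4, 0.2]
width: 0.0873
gripper_force: 0.0
t: 4.55
eef_pos: [0.4459, 0.3119, 0.0063]
ee_rot: [3.142, 0.0, 0.314]
force: [0.2, -1.1, 0.1]
width: 0.0133
gripper_force: 0.0
t: 5.42
eef_pos: [0.4456, 0.3117, 0.066]
ee_rot: [3.141, 0.001, 0.314]
force: [-0.2, -0.1, 0.0]
width: 0.0005
gripper_force: 0.0
t 5.42 rows: [ 5.04  4.78 -0.04] turn 2.2 | q6 0.91 pos [0.4456 0.3117 0.066 ] yaw 18.0 w 0.0005
[(0.59, [154.6, 133.4, 28.0, 66.7], 1379, [0.5987, 0.2341, 0.1605, 0.0584], 6.8, 0.0161)] []
```

View pics/w2.png

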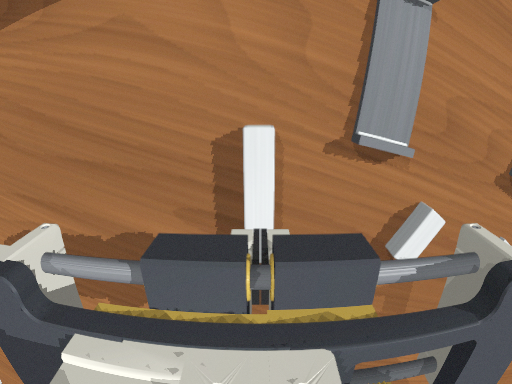

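The fingers shut on nothing. The billet is still at (258,180), seemingly unmoved, so I'll measure it again, including from the wrist.

Run:
```python
from h import *
from scipy.spatial.transform import Rotation as R
im,d=arm.grab_frame("side"); print(find("side","long_billet",d)); cv2.imwrite("pics/s2.png",im[:,:,::-1])
s=arm.get_state(); im,d=arm.grab_frame("wrist"); c=arm.get_calibration("wrist"); print(c)
for r in arm.trace("long_billet","wrist")[:2]:
    v,u=np.nonzero(r["mask"]&(d>0)); K=c["mtx"]; a=(u-K[0,2])/K[0,0]; b=(v-K[1,2])/K[1,1]; th=np.hypot(a,b)
    k=np.where(th>1e-6,np.tan(th)/th,1); z=d[v,u]
    P=np.c_[np.stack([a*k*z,b*k*z,z],1),np.ones(len(z))]@c["mount"].T
    P=P[:,:3]; print(r["score"],r["extent"],"tool",P.min(0),P.max(0))
    W=P@R.from_euler("xyz",s["ee_rot"]).as_matrix().T+s["eef_pos"]
    T=W[W[:,2]>np.percentile(W[:,2],90)-.008]
    print(cv2.minAreaRect(T[:,:2].astype(np.float32)),T[:,2].max())
```

```text
[(0.71, [140.6, 156.3, 35.6, 23.1], 480, [0.4472, 0.311, 0.1211, 0.0272], 18.2, 0.0265), (0.64, [189.7, 217.2, 51.5, 27.8], 778, [0.433, -0.0055, 0.1006, 0.0542], -14.2, 0.012)]
{'mtx': array([[297.31863964,   0.        , 259.80060439],
       [  0.        , 297.31863964, 192.93589811],
       [  0.        ,   0.        ,   1.        ]]), 'mount': array([[-5.41063960e-05, -9.56296871e-01, -2.92397488e-01,
         7.91028311e-02],
       [ 9.99999884e-01, -1.91823774e-04,  4.42322833e-04,
        -5.88931235e-04],
       [-4.79080731e-04, -2.92397430e-01,  9.56296771e-01,
        -1.91661420e-01],
       [ 0.00000000e+00,  0.00000000e+00,  0.00000000e+00,
         1.00000000e+00]])}
0.8 [242.9, 128.7, 29.8, 100.1] tool [-0.02473539 -0.01563012 -0.03347848] [0.06162442 0.01090589 0.06640232]
((0.46265971660614014, 0.3190595805644989), (0.08619003742933273, 0.025045745074748993), 17.753000259399414) 0.09938670081051887
```

View pics/s2.png

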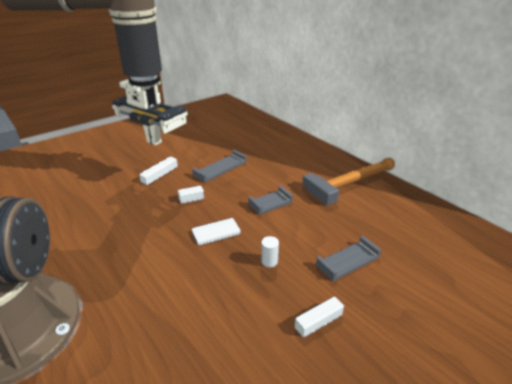

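Run:
```python
from h import *
s=arm.get_state(); c=arm.get_calibration("side"); print(s["eef_pos"],s["width"])
X=c["R"]@s["eef_pos"]+c["t"]; print("tcp px",(c["mtx"]@(X/X[2])), "depth",X[2])
im,d=arm.grab_frame("side")
m=np.zeros(d.shape,bool); m[100:155,120:185]=1
P=world("side",d,m); P=P[np.linalg.norm(P[:,:2]-s["eef_pos"][:2],axis=1)<.04]; P=P[P[:,2]>.03]
o=P[np.argsort(P[:,2])]; print(np.round(o[::max(1,len(o)//25)],3))
im,d=arm.grab_frame("wrist"); print(np.round(d[125:265:10,[230,250,260,270,290]],3))
cv2.imwrite("pics/s3.png",cv2.resize(arm.grab_frame("side")[0][80:200,90:250,::-1],None,fx=4,fy=4))
```

```text
[0.44580012 0.31184904 0.06605166] 0.00015271386864640482
tcp px [155.08555713 153.47262782   1.        ] depth 1.0822396390940296
[[0.438 0.31  0.101]
 [0.452 0.3   0.11 ]
 [0.438 0.31  0.116]
 [0.454 0.299 0.121]
 [0.444 0.295 0.129]
 [0.456 0.293 0.135]
 [0.443 0.295 0.14 ]
 [0.441 0.295 0.146]
 [0.448 0.29  0.152]
 [0.409 0.311 0.172]
 [0.446 0.276 0.18 ]
 [0.406 0.318 0.187]
 [0.411 0.304 0.19 ]
 [0.425 0.299 0.191]
 [0.435 0.277 0.193]
 [0.433 0.284 0.196]
 [0.465 0.293 0.202]
 [0.469 0.299 0.204]
 [0.432 0.278 0.207]
 [0.436 0.292 0.209]
 [0.445 0.298 0.21 ]
 [0.421 0.31  0.212]
 [0.439 0.295 0.215]
 [0.417 0.329 0.218]
 [0.446 0.296 0.221]
 [0.433 0.289 0.228]]
[[0.251 0.252 0.251 0.253 0.252]
 [0.254 0.231 0.231 0.229 0.256]
 [0.258 0.233 0.233 0.232 0.257]
 [0.259 0.235 0.235 0.235 0.26 ]
 [0.262 0.236 0.237 0.237 0.262]
 [0.266 0.239 0.239 0.24  0.264]
 [0.268 0.242 0.242 0.241 0.267]
 [0.27  0.243 0.245 0.245 0.271]
 [0.273 0.247 0.248 0.247 0.273]
 [0.276 0.25  0.249 0.249 0.277]
 [0.28  0.252 0.252 0.251 0.279]
 [0.093 0.16  0.255 0.158 0.095]
 [0.088 0.154 0.257 0.152 0.089]
 [0.082 0.137 0.261 0.089 0.082]]
```

View pics/s3.png

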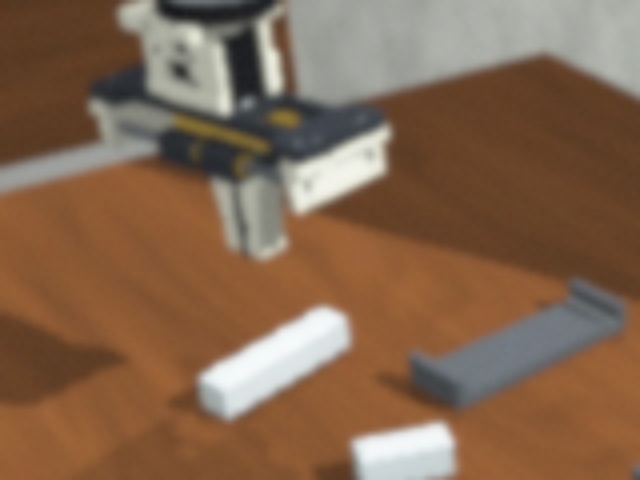

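Side depth puts the closed fingertips at z≈0.100, while the reported TCP is at 0.066. The wrist depth still puts the bench 66 mm below that TCP. So the real tips sit about 33 mm behind the reported TCP, and the first grasp closed above the billet. I'll go deeper in stages and measure the tips each time.

```bash
cat > tip.py <<'E'
from h import *
s=arm.get_state()
im,d=arm.grab_frame("side"); c=arm.get_calibration("side")
cv2.imwrite(f"pics/tip_{s['t']:.2f}.png",cv2.resize(im[80:200,90:250,::-1],None,fx=4,fy=4))
print("force",np.round(s["force"],1),"z",round(s["eef_pos"][2],4),"w",s["width"])
from scipy.spatial.transform import Rotation as R
Rt=R.from_euler("xyz",s["ee_rot"]).as_matrix()
P=(world("side",d,np.ones(d.shape,bool))-s["eef_pos"])@Rt   # tool coords
for sg in(1,-1):
    Q=P[(abs(P[:,0])<.012)&(sg*P[:,1]>s["width"]/2-.004)&(sg*P[:,1]<.07)&(P[:,2]<s["eef_pos"][2]-.004)]
    print("finger",sg,"lowest 5 tool z",np.round(np.sort(Q[:,2])[-5:],4))
E
python3 -m crank '[[[0,0,0,0],[0,0,0,0],[0,0,0,0],[0,0,0,0],[0,0,0,0],[0,0,0,0],[0,0,0,0],[0,0,0,0]]]' 0 && python3 tip.py && python3 -m crank '[[[0,0,0.8,0],[0,0,1.6,0],[0,0,2.4,0],[0,0,2.8,0],[0,0,3.2,0],[0,0,3.2,0],[0,0,3.2,0]]]' && python3 tip.py; ls pics
```

```text
t: 6.98
eef_pos: [0.4459, 0.312, 0.0663]
ee_rot: [-3.142, -0.0, 0.314]
force: [-0.1, 0.6, 1.2]
width: 0.075
gripper_force: 0.0
force [-0.1  0.6  1.2] z 0.0663 w 0.074999449356102
finger 1 lowest 5 tool z [-0.038  -0.0379 -0.0372 -0.0361 -0.0346]
finger -1 lowest 5 tool z [-0.0369 -0.0365 -0.0362 -0.0357 -0.0348]
t: 7.9
eef_pos: [0.4462, 0.3123, -0.0132]
ee_rot: [-3.141, -0.001, 0.314]
force: [-0.1, -0.4, 0.9]
width: 0.0879
gripper_force: 0.0
force [-0.1 -0.4  0.9] z -0.0132 w 0.08794453401677663
finger 1 lowest 5 tool z [-0.0383 -0.038  -0.0376 -0.0363 -0.0357]
finger -1 lowest 5 tool z [-0.0376 -0.037  -0.0359 -0.0354 -0.0354]
s2.png
s3.png
side0.png
tip_6.97.png
tip_7.90.png
top0.png
w1.png
w2.png
```

The TCP is below the bench plane with no contact and the tips measure z≈0.021, so the offset is about 34 mm. Lower 15 mm more and grip.

```bash
python3 -m crank '[[[0,0,0.3,0],[0,0,0.6,0],[0,0,0.6,0]]]' && python3 tip.py && python3 -m crank '[[[0,0,0,0],[0,0,0,0],[0,0,0,0],[0,0,0,0],[0,0,0,0],[0,0,0,0],[0,0,0,0],[0,0,0,0]]]' 1 40
```

```text
t: 8.32
eef_pos: [0.4455, 0.3114, -0.0295]
ee_rot: [3.141, 0.001, 0.314]
force: [-0.4, -0.5, 0.5]
width: 0.0875
gripper_force: 0.0
force [-0.4 -0.5  0.5] z -0.0295 w 0.08745510384293854
finger 1 lowest 5 tool z [-0.0397 -0.0394 -0.0391 -0.0366 -0.0366]
finger -1 lowest 5 tool z [-0.0369 -0.0367 -0.0356 -0.0354 -0.0345]
t: 9.38
eef_pos: [0.4459, 0.3121, -0.0287]
ee_rot: [-3.141, -0.0, 0.314]
force: [-0.5, 1.6, 0.2]
width: 0.025
gripper_force: 40.0
```

Gripped at 25 mm with 40 N. I'll lift, and refine the stand poses from both cameras.

```bash
python3 -m crank '[[[0,0,-0.4,0],[0,0,-0.9,0],[0,0,-1.5,0],[0,0,-2.0,0],[0,0,-2.4,0],[0,0,-2.4,0],[0,0,-2.4,0]]]'
cat > st.py <<'E'
from h import *
F={c:arm.grab_frame(c)[1] for c in("top","side")}
for n,x,y,L in(("long",.600,.235,.16),("medium",.602,-.253,.13),("short",.606,.007,.10)):
    for c in F:
        P=world(c,F[c],np.ones(F[c].shape,bool)); P=P[np.linalg.norm(P[:,:2]-[x,y],axis=1)<L/2+.03]
        P=P[(P[:,2]>.0065)&(P[:,2]<.028)]
        (cx,cy),(w,h),a=cv2.minAreaRect(P[:,:2].astype(np.float32))
        if w<h:w,h,a=h,w,a+90
        print(n,c,np.round([cx,cy,w,h],4),round((a+90)%180-90,1))
E
python3 st.py; python3 go.py .6 .235 .031 7
```

```text
t: 10.25
eef_pos: [0.4456, 0.3117, 0.031]
ee_rot: [3.141, 0.001, 0.314]
force: [-0.2, -0.2, -5.2]
width: 0.0248
gripper_force: 40.0
long top [0.5988 0.2328 0.1605 0.0553] 7.4
long side [0.601  0.233  0.1621 0.0591] 7.0
medium top [ 0.5996 -0.2436  0.1305  0.0746] -5.5
medium side [ 0.6015 -0.2538  0.1322  0.0557] -5.8
short top [0.604  0.0097 0.1007 0.0539] -6.0
short side [0.6067 0.0093 0.1021 0.0582] -6.1
t 10.35 rows: [ 4.93  4.82 -0.01] turn 2.2 | q6 0.91 pos [0.4455 0.3116 0.0307] yaw 18.0 w 0.0246
```

```bash
python3 go.py .6 .2335 .031 7.2; python3 -m crank '[[[0.5,0.5,0,0.2],[1.2,1.2,0,0.5],[2,2,0,0.9],[2.8,2.8,0,1.2],[3.6,3.6,0,1.6],[4.3,4.3,0,1.9],[4.7,4.7,0,2.1],[4.92,4.87,0,2.16],[4.92,4.87,0,2.16],[4.92,4.87,0,2.16],[4.92,4.87,0,2.16]]]'; python3 go.py .6 .2335 -.019 7.2
python3 - <<'E'
from h import *
for c in("top","side"):
    im,d=arm.grab_frame(c); cv2.imwrite(f"pics/p1{c}.png",im[:,:,::-1]); print(find(c,"long_billet",d)[:2])
E
```

```text
t 10.35 rows: [ 4.91  4.88 -0.01] turn 2.16 | q6 0.91 pos [0.4455 0.3116 0.0307] yaw 18.0 w 0.0246
t: 11.72
eef_pos: [0.6, 0.2347, 0.0315]
ee_rot: [-3.141, -0.0, 0.127]
force: [0.1, 0.6, -4.4]
width: 0.0249
gripper_force: 40.0
t 11.72 rows: [-0.01  0.05  2.02] turn 0.01 | q6 1.02 pos [0.6    0.2347 0.0315] yaw 7.3 w 0.0249
[(0.62, [158.1, 170.5, 9.6, 18.1], 149, [0.5562, 0.2275, 0.0334, 0.0281], -1.0, 0.087), (0.18, [343.0, 139.6, 26.2, 58.2], 1104, [0.599, -0.2523, 0.1307, 0.0526], -6.0, 0.0191)]
[(0.82, [200.6, 135.1, 37.0, 20.4], 313, [0.6092, 0.2094, 0.1127, 0.1091], 24.1, 0.0868), (0.71, [191.8, 152.6, 58.0, 31.0], 708, [0.601, 0.2315, 0.1615, 0.0566], 7.2, 0.0194)]
```

View pics/p1side.png

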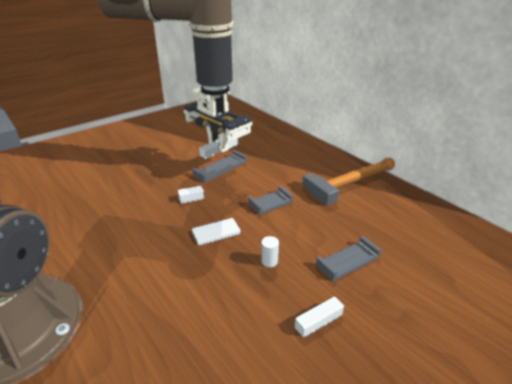

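The billet hangs level over the long stand at (220,150). I'll lower it 51.5 mm, which leaves it just on the plate.

```bash
python3 -m crank '[[[0,0.03,0.4,0],[0,0.03,0.9,0],[0,0.03,1.4,0],[0,0.03,1.75,0],[0,0.03,1.95,0],[0,0.03,2.06,0],[0,0.03,2.06,0],[0,0.03,2.06,0]]]'
python3 - <<'E'
from h import *
im,d=arm.grab_frame("side"); cv2.imwrite("pics/p2.png",cv2.resize(im[100:220,150:310,::-1],None,fx=4,fy=4)); 
im,d=arm.grab_frame("top"); P=world("top",d,np.ones(d.shape,bool)); P=P[(P[:,2]>.028)&(P[:,2]<.04)&(abs(P[:,0]-.6)<.08)&(abs(P[:,1]-.234)<.03)]; print(len(P),P.min(0),P.max(0))
E
```

```text
t: 12.92
eef_pos: [0.6008, 0.2337, -0.0198]
ee_rot: [-3.141, -0.001, 0.126]
force: [0.7, -0.2, -5.5]
width: 0.0248
gripper_force: 40.0
141 [0.54114322 0.21499349 0.02812995] [0.65968904 0.24137941 0.03824898]
```

View pics/p2.png

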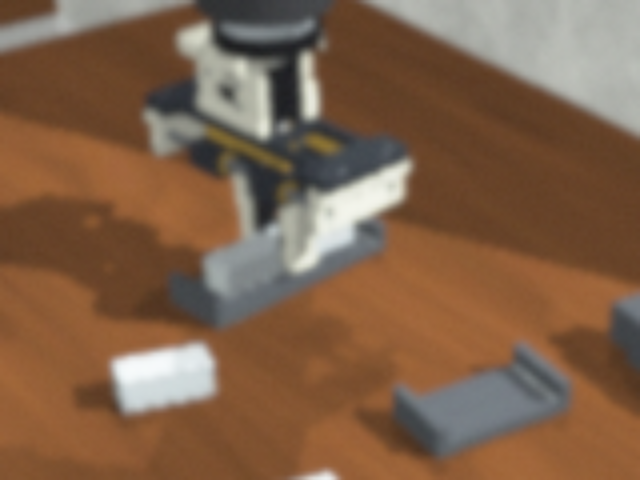

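The billet is between the stops but still hanging, since its full weight is on the wrist. I'll lower in small steps until it is carried.

```bash
python3 -m crank '[[[0,0,0.04,0],[0,0,0.04,0],[0,0,0.04,0]]]' | grep -E "pos|force"; python3 -m crank '[[[0,0,0.04,0],[0,0,0.04,0],[0,0,0.04,0]]]'| grep -E "pos|force"
```

```text
eef_pos: [0.6008, 0.2336, -0.0206]
force: [-2.7, -0.8, 1.9]
gripper_force: 40.0
eef_pos: [0.6008, 0.2336, -0.0207]
force: [-5.9, -0.9, 10.8]
gripper_force: 40.0
```

Contact made. I'll release and retreat to measure.

```bash
python3 -m crank '[[[0,0,-0.04,0],[0,0,-0.04,0],[0,0,-0.04,0],[0,0,-0.04,0],[0,0,-0.04,0],[0,0,-0.04,0],[0,0,-0.04,0],[0,0,-0.04,0]]]' 0 && python3 -m crank '[[[0,0,-0.5,0],[0,0,-1.2,0],[0,0,-2.2,0],[0,0,-3.2,0],[0,0,-4.2,0],[0,0,-4.2,0],[0,0,-4.2,0]]]'
python3 - <<'E'
from h import *
for c in("top","side"):
    im,d=arm.grab_frame(c); print(c,find(c,"long_billet",d)[:2]); print(find(c,"medium_billet",d)[:1])
E
python3 go.py .4415 -.324 .085 -5
```

```text
t: 14.78
eef_pos: [0.6006, 0.2335, -0.0212]
ee_rot: [3.142, 0.0, 0.126]
force: [0.5, -0.7, -0.8]
width: 0.0873
gripper_force: 0.0
t: 15.65
eef_pos: [0.6005, 0.2335, 0.0845]
ee_rot: [-3.141, -0.001, 0.126]
force: [-0.9, 0.1, -0.8]
width: 0.0879
gripper_force: 0.0
top [(0.83, [157.3, 142.7, 15.2, 47.2], 415, [0.5996, 0.2154, 0.1134, 0.0604], 7.1, 0.0347)]
[(0.74, [382.7, 212.9, 13.0, 39.9], 430, [0.4415, -0.3234, 0.0876, 0.0251], -6.0, 0.0268)]
side [(0.87, [202.0, 147.7, 36.1, 26.2], 438, [0.6018, 0.2323, 0.1187, 0.029], 7.2, 0.0348)]
[(0.81, [294.5, 297.7, 50.0, 35.6], 910, [0.4433, -0.3249, 0.0917, 0.0256], -4.7, 0.0269)]
t 15.95 rows: [-9.1  21.32 -0.05] turn 2.44 | q6 1.02 pos [0.6003 0.2333 0.0832] yaw 7.2 w 0.0877
```

Long billet placed (centred at 0.602, 0.232, yaw 7.2°). On to the medium one.

```bash
python3 -m crank '[[[-0.8,2,0,0.2],[-1.7,4,0,0.5],[-2.6,6,0,0.7],[-3.4,8,0,0.9],[-4.3,10,0,1.1],[-5.1,12,0,1.4],[-6,14,0,1.6],[-6.8,16,0,1.8],[-7.7,18,0,2.1],[-8.5,20,0,2.3],[-9.05,21.3,0,2.48],[-9.05,21.3,0,2.48]]]'; python3 -m crank '[[[0,0,0,0],[0,0,0,0]]]' >/dev/null; python3 go.py .4425 -.324 -.029 -5.3
```

```text
t: 17.45
eef_pos: [0.4419, -0.3252, 0.0833]
ee_rot: [-3.142, 0.001, -0.094]
force: [0.6, 0.7, -0.8]
width: 0.0876
gripper_force: 0.0
t 17.7 rows: [-0.03  0.06  4.51] turn 0.04 | q6 1.75 pos [ 0.4433 -0.3225  0.0838] yaw -5.1 w 0.0875
```

```bash
python3 -m crank '[[[-0.03,0.04,0.9,0],[-0.03,0.04,1.8,0],[-0.03,0.04,2.7,0],[-0.03,0.04,3.5,0],[-0.03,0.04,4.1,0],[-0.03,0.04,4.4,0],[-0.03,0.04,4.5,0],[-0.03,0.04,4.5,0],[-0.03,0.04,4.5,0]]]' && python3 -m crank '[[[0,0,0,0],[0,0,0,0],[0,0,0,0],[0,0,0,0],[0,0,0,0],[0,0,0,0],[0,0,0,0],[0,0,0,0]]]' 1 40 && python3 -m crank '[[[0,0,-0.4,0],[0,0,-0.9,0],[0,0,-1.5,0],[0,0,-2.0,0],[0,0,-2.4,0],[0,0,-2.4,0],[0,0,-2.4,0]]]'; python3 go.py .601 -.2535 .031 -5.7
```

```text
t: 18.82
eef_pos: [0.4426, -0.3243, -0.0281]
ee_rot: [3.141, -0.001, -0.091]
force: [0.3, 0.4, -0.5]
width: 0.0878
gripper_force: 0.0
t: 19.82
eef_pos: [0.4421, -0.3241, -0.0287]
ee_rot: [-3.142, 0.0, -0.091]
force: [0.6, -0.1, 0.1]
width: 0.0244
gripper_force: 40.0
t: 20.7
eef_pos: [0.4418, -0.324, 0.031]
ee_rot: [-3.141, 0.0, -0.091]
force: [0.9, 0.7, -4.3]
width: 0.0247
gripper_force: 40.0
t 20.7 rows: [ 6.09 -3.38 -0.  ] turn 0.1 | q6 1.76 pos [ 0.4418 -0.324   0.031 ] yaw -5.2 w 0.0247
```

```bash
python3 -m crank '[[[0.6,-0.35,0,0],[1.5,-0.8,0,0.03],[2.5,-1.4,0,0.05],[3.5,-1.95,0,0.07],[4.5,-2.5,0,0.1],[5.3,-2.95,0,0.1],[5.8,-3.2,0,0.1],[6.09,-3.38,0,0.1],[6.09,-3.38,0,0.1],[6.09,-3.38,0,0.1],[6.09,-3.38,0,0.1]]]' |grep eef; python3 -m crank '[[[0,0,0.4,0],[0,0,0.9,0],[0,0,1.4,0],[0,0,1.75,0],[0,0,1.95,0],[0,0,2.04,0],[0,0,2.04,0],[0,0,2.04,0]]]'; python3 go.py .601 -.2535 -.0212 -5.7
python3 - <<'E'
from h import *
for c in("top","side"):
    im,d=arm.grab_frame(c); P=world(c,d,np.ones(d.shape,bool)); P=P[(P[:,2]>.028)&(P[:,2]<.038)&(abs(P[:,0]-.6)<.06)&(abs(P[:,1]+.254)<.03)]; print(c,len(P),P.min(0),P.max(0))
E
```

```text
eef_pos: [0.6008, -0.2541, 0.0315]
t: 23.08
eef_pos: [0.6017, -0.2538, -0.0192]
ee_rot: [3.142, -0.001, -0.099]
force: [-0.9, -0.7, -3.4]
width: 0.0249
gripper_force: 40.0
t 23.07 rows: [-0.03 -0.01  0.08] turn 0.0 | q6 1.57 pos [ 0.6017 -0.2538 -0.0192] yaw -5.7 w 0.0249
top 76 [ 0.55495525 -0.26417745  0.02829799] [ 0.58472248 -0.23700109  0.03722958]
side 318 [ 0.55649273 -0.28337933  0.02806661] [ 0.61160458 -0.22564128  0.03794925]
```

```bash
python3 -m crank '[[[0,0,0.05,0],[0,0,0.05,0],[0,0,0.05,0]]]' | grep -E "pos|force"; python3 -m crank '[[[0,0,0.04,0],[0,0,0.04,0],[0,0,0.04,0]]]'| grep -E "pos|force"
```

```text
eef_pos: [0.6016, -0.2538, -0.0207]
force: [0.0, 0.2, -1.2]
gripper_force: 40.0
eef_pos: [0.6017, -0.2538, -0.0207]
force: [-3.3, 2.1, 6.1]
gripper_force: 40.0
```

```bash
python3 -m crank '[[[0,0,-0.03,0],[0,0,-0.03,0],[0,0,-0.03,0],[0,0,-0.03,0],[0,0,-0.03,0],[0,0,-0.03,0],[0,0,-0.03,0],[0,0,-0.03,0]]]' 0 && python3 -m crank '[[[0,0,-0.5,0],[0,0,-1.2,0],[0,0,-2.2,0],[0,0,-3.2,0],[0,0,-4.2,0],[0,0,-4.2,0],[0,0,-4.2,0]]]'
python3 - <<'E'
from h import *
for c in("top","side"):
    im,d=arm.grab_frame(c); print(c,find(c,"medium_billet",d)[:2]); print(find(c,"short_billet",d)[:1])
E
python3 go.py .4565 .1507 .085 -17.5
```

```text
t: 24.92
eef_pos: [0.6014, -0.2538, -0.0212]
ee_rot: [3.142, -0.0, -0.099]
force: [-0.2, -0.5, -0.3]
width: 0.0877
gripper_force: 0.0
t: 25.8
eef_pos: [0.6014, -0.2537, 0.0845]
ee_rot: [-3.141, -0.001, -0.099]
force: [0.2, 0.0, -0.7]
width: 0.0874
gripper_force: 0.0
top [(0.73, [348.1, 171.7, 17.6, 21.8], 228, [0.5379, -0.2497, 0.0428, 0.0083], 83.9, 0.0219), (0.64, [354.9, 169.0, 10.5, 20.0], 170, [0.5739, -0.2506, 0.0378, 0.0251], -4.4, 0.0346)]
[(0.8, [187.9, 212.5, 18.3, 24.7], 262, [0.4544, 0.151, 0.0594, 0.0249], -17.5, 0.0269)]
side [(0.82, [328.4, 239.3, 41.8, 29.8], 692, [0.6022, -0.2539, 0.0912, 0.0276], -5.5, 0.0349)]
[(0.77, [178.1, 186.5, 22.5, 18.7], 287, [0.4564, 0.1507, 0.0586, 0.0293], -12.9, 0.0266)]
t 26.1 rows: [ -7.36 -15.52  -0.06] turn 2.36 | q6 1.57 pos [ 0.6011 -0.2537  0.0832] yaw -5.7 w 0.0877
```

Medium placed (0.602, −0.254). On to the short one.

```bash
python3 -m crank '[[[-0.7,-1.5,0,0.2],[-1.5,-3.1,0,0.5],[-2.4,-5,0,0.8],[-3.3,-7,0,1.1],[-4.2,-9,0,1.4],[-5.2,-11,0,1.7],[-6.1,-13,0,2],[-6.9,-14.5,0,2.2],[-7.36,-15.5,0,2.36],[-7.36,-15.5,0,2.36],[-7.36,-15.5,0,2.36],[-7.36,-15.5,0,2.36]]]'|grep eef; python3 -m crank '[[[0,0,0,0],[0,0,0,0]]]' >/dev/null; python3 go.py .456 .1507 -.029 -17.5
```

```text
eef_pos: [0.4568, 0.1493, 0.0837]
t 27.85 rows: [-0.05 -0.03  4.51] turn -0.01 | q6 0.54 pos [0.4569 0.1496 0.0838] yaw -17.5 w 0.0874
```

```bash
python3 -m crank '[[[-0.04,-0.03,0.9,0],[-0.04,-0.03,1.8,0],[-0.04,-0.03,2.7,0],[-0.04,-0.03,3.5,0],[-0.04,-0.03,4.1,0],[-0.04,-0.03,4.4,0],[-0.04,-0.03,4.5,0],[-0.04,-0.03,4.5,0],[-0.04,-0.03,4.5,0]]]' && python3 -m crank '[[[0,0,0,0],[0,0,0,0],[0,0,0,0],[0,0,0,0],[0,0,0,0],[0,0,0,0],[0,0,0,0],[0,0,0,0]]]' 1 40 && python3 -m crank '[[[0,0,-0.4,0],[0,0,-0.9,0],[0,0,-1.5,0],[0,0,-2.0,0],[0,0,-2.4,0],[0,0,-2.4,0],[0,0,-2.4,0]]]'; python3 go.py .605 .009 .031 -6
```

```text
t: 28.98
eef_pos: [0.4563, 0.1514, -0.0282]
ee_rot: [-3.141, -0.001, -0.305]
force: [0.4, 0.8, -0.5]
width: 0.0878
gripper_force: 0.0
t: 29.98
eef_pos: [0.4561, 0.1511, -0.0287]
ee_rot: [-3.141, -0.0, -0.305]
force: [2.7, 0.8, -0.6]
width: 0.0245
gripper_force: 40.0
t: 30.85
eef_pos: [0.4557, 0.1509, 0.031]
ee_rot: [3.141, 0.0, -0.305]
force: [-0.1, -0.7, -3.8]
width: 0.0249
gripper_force: 40.0
t 30.85 rows: [ 7.4   3.62 -0.  ] turn -2.3 | q6 0.53 pos [0.4557 0.1509 0.031 ] yaw -17.5 w 0.0249
```

```bash
python3 -m crank '[[[0.7,0.35,0,-0.2],[1.6,0.8,0,-0.5],[2.7,1.3,0,-0.8],[3.9,1.9,0,-1.2],[5.1,2.5,0,-1.6],[6.2,3,0,-1.9],[7,3.4,0,-2.2],[7.4,3.62,0,-2.3],[7.4,3.62,0,-2.3],[7.4,3.62,0,-2.3],[7.4,3.62,0,-2.3]]]' |grep eef; python3 -m crank '[[[0,0,0.4,0],[0,0,0.9,0],[0,0,1.4,0],[0,0,1.75,0],[0,0,1.95,0],[0,0,2.04,0],[0,0,2.04,0],[0,0,2.04,0]]]'; python3 go.py .605 .009 -.0212 -6
python3 - <<'E'
from h import *
for c in("top","side"):
    im,d=arm.grab_frame(c); P=world(c,d,np.ones(d.shape,bool)); P=P[(P[:,2]>.028)&(P[:,2]<.038)&(abs(P[:,0]-.6)<.05)&(abs(P[:,1]-.009)<.02)]; print(c,len(P),P.min(0),P.max(0))
E
```

```text
eef_pos: [0.6048, 0.0097, 0.0314]
t: 33.22
eef_pos: [0.6056, 0.0093, -0.0193]
ee_rot: [-3.141, -0.001, -0.104]
force: [0.3, 0.1, -4.3]
width: 0.0243
gripper_force: 40.0
t 33.23 rows: [-0.02  0.01  0.08] turn 0.0 | q6 1.13 pos [ 0.6056  0.0093 -0.0193] yaw -6.0 w 0.0243
top 20 [5.73185896e-01 1.47867242e-04 2.89176069e-02] [0.57811568 0.02250868 0.03635839]
side 107 [ 0.57513251 -0.00952718  0.02835205] [0.61359174 0.02645247 0.0378108 ]
```

Near end at 0.574 puts the centre at about 0.604, which is good. I'll lower to contact.

```bash
python3 -m crank '[[[0,0,0.05,0],[0,0,0.05,0],[0,0,0.05,0]]]' | grep -E "pos|force"; python3 -m crank '[[[0,0,0.03,0],[0,0,0.03,0],[0,0,0.03,0]]]'| grep -E "pos|force"
```

```text
eef_pos: [0.6055, 0.0092, -0.0206]
force: [0.4, 1.2, 0.2]
gripper_force: 40.0
eef_pos: [0.6055, 0.0092, -0.0207]
force: [-3.9, 1.4, 7.1]
gripper_force: 40.0
```

```bash
python3 -m crank '[[[0,0,-0.03,0],[0,0,-0.03,0],[0,0,-0.03,0],[0,0,-0.03,0],[0,0,-0.03,0],[0,0,-0.03,0],[0,0,-0.03,0],[0,0,-0.03,0]]]' 0 && python3 -m crank '[[[0,0,-0.5,0],[0,0,-1.2,0],[0,0,-2.2,0],[0,0,-3.2,0],[-2,0,-5.2,0],[-3,0,-6,0],[-3,0,-6,0],[-3,0,-6,0]]]'
python3 - <<'E'
from h import *
im,d=arm.grab_frame("side"); cv2.imwrite("pics/end.png",im[:,:,::-1])
for t in("long_billet","medium_billet","short_billet","round_billet","flat_bar"): print(t,find("side",t,d)[:1])
E
```

```text
t: 35.08
eef_pos: [0.6053, 0.0092, -0.0209]
ee_rot: [3.142, -0.0, -0.104]
force: [0.4, 0.1, 0.3]
width: 0.0877
gripper_force: 0.0
t: 36.08
eef_pos: [0.5311, 0.0172, 0.1301]
ee_rot: [-3.141, -0.002, -0.104]
force: [0.2, -0.0, -0.4]
width: 0.0877
gripper_force: 0.0
long_billet [(0.64, [203.1, 150.3, 35.5, 22.8], 451, [0.6028, 0.2331, 0.1219, 0.0298], 8.9, 0.0347)]
medium_billet [(0.64, [330.4, 239.3, 39.4, 27.2], 628, [0.6011, -0.2543, 0.0905, 0.0261], -5.5, 0.0351)]
short_billet [(0.79, [256.3, 188.3, 22.5, 18.8], 336, [0.6059, 0.0091, 0.0603, 0.0299], -3.7, 0.0347)]
round_billet [(0.63, [258.4, 234.3, 18.6, 34.6], 448, [0.4684, -0.1541, 0.0333, 0.0302], 81.3, 0.0565)]
flat_bar [(0.72, [190.7, 218.7, 50.1, 24.7], 710, [0.4316, -0.0063, 0.0984, 0.0523], -13.5, 0.0121)]
```

View pics/end.png

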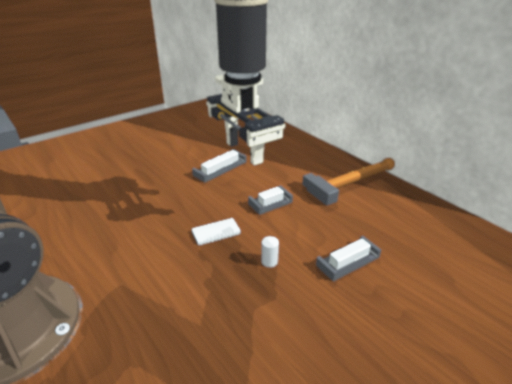

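All three billets lie in their own stands, at (220,162), (270,195) and (350,253). The bystanders are unmoved and the gripper is clear.

```bash
python3 -c "
from station import arm
print(arm.job_done())"
```

```text
the job is handed in; nothing more can be done
None
```

The long, medium and short billets were set down in that order in their own stands, the round billet and flat bar are unmoved, and the job is handed in (no verdict was returned); the first grasp closed on nothing because the fingertips sit about 34 mm behind the reported TCP, which I then corrected for.

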